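# Shut and lock the gear case cover

## Robot

A 7-joint arm with a two-finger parallel gripper is mounted at the origin on the work surface. World frame = base frame: x ahead of the robot, y to its left, z up, the work surface at z = 0. Lengths are in m, angles in rad, forces in N, time in s.
With the tool pointing down it reaches from about 0.425 to 0.875 m from the base axis. Payload 8.4 kg.
Tool frame: the origin (TCP) lies at the very end of the fingers, on their centre line; the grasp point (between the pads) lies 19 mm behind it; z points along the fingers, y is the direction in which the jaws open and shut (so a half turn about z gives the same grasp; the last joint's range is limited). The gripper opens to 87 mm and grips with 3 to 60 N. Pads are 19 mm wide; open, the fingers measure 117 mm over their backs; the gripper's body (75 mm by 190 mm) begins 51 mm behind the grasp point.
Start: joints at [-1.334, 0.333, 0.04, 1.465, -0.013, 1.343, -0.059], TCP at [0.214, 0.614, 0.223] pointing down, gripper open.
Joint ranges: [-2.58, 2.58], [-0.38, 2.09], [-1.3, 1.39], [0.25, 2.4], [-1.5, 4.64], [0.08, 2.09], [-2.65, 2.65]. Speed limits (rad/s): [2.22, 2.22, 2.79, 2.79, 3.14, 3.14, 3.14].

## Interface

Orientations are given as [roll, pitch, yaw] about the fixed x, y, z axes, in that order (R = Rz(yaw) Ry(pitch) Rx(roll)).
In Python, from rig import r gives the robot as it stands.
- The arm moves only by the tool jog_arm, never from a script. Its argument "steps" is a list of rows, each a list of 7 numbers: the turn, a rotation vector about the tool's x, y, z in degrees, then the shift along the tool's x, y, z in m, then the finger opening in m, from 0 to 0.087. In form: [[wx, wy, wz, x, y, z, jaw], ...]. A call has 1 to 12 rows; each row shifts and turns the pose as measured when the row begins, along the tool's axes as they then stand; what a row does not reach is not made up. A row lasts 1/10 s, in which the tool goes at most 50 mm and 8.59 degrees, less where a joint would pass 70% of its speed; a pose out of reach is approached as far as the arm can. A call is refused whole if a number of a shift passes 0.05 or a number of a turn 8.59, either way. A call with a gripper value outside its range is refused whole. The fingers move at their own pace and stop on an object; "squeeze" is the grip in N (left out, the last holds). Time passes only in rows, so rows that do not move let the fingers close. It gives the time, the measured TCP pose, the force and the opening at its end, in the units of the state.
- r.get_obs(): the state, without advancing time (a new reading comes with each control period).
- r.camera(name): name is "scene" or "top" or "wrist"; returns the picture (384x512x3 uint8, red, green, blue); there is no depth.
- r.camera_params(name): a dict with "fx", "fy", "cx", "cy" (pixels), "k1" (the pictures are not rectified: a ray, as slopes to the right and down, at radius r is drawn at 1 + k1 r^2 times it, then the intrinsics apply), "R" (3x3) and "t" (3): a world point X has camera coordinates R X + t. Camera axes: x right, y down, z forward; pixel columns grow to the right and rows downward; lengths in m; the calibration is good to about 2 mm. A picture is of the moment at which its call begins: read the wrist's pose just before it. camera_params takes no time and is no camera call; for the wrist camera it gives the pose at the moment of the call.
- r.close_job(): hands the job in, once; it reports no verdict.
The state is a dict: "time": time; "q": joint angles; "dq": joint speeds; "joint_torque": joint torques, N m; "ee_pos": TCP position; "orientation": TCP orientation; "wrist_force": force on the tool from outside, world axes, zero at the start; "torque": the same for the moment, N m; "width": opening from 0.0 (shut) to 1.0 (fully open).
Only numpy, scipy, OpenCV 4.12 (cv2) and the standard library are available. Lean on these libraries where they do the work, as an engineer would, in place of code of your own. Each camera call takes 0.05 s, during which the arm holds its last target.

## Task

The gear case has been left with its cover ajar. Push the cover fully shut with your fingertips, then, with it shut, set the closed fingertips in the slot of each of its two flush fasteners and turn it clockwise, as far as it goes, so that both are locked. Do not raise the cover or grip or lift anything, and leave the loose tools and parts around the case where they are.

Things in the scene. Friction and masses are not known exactly. Their poses are not given: they have to be found in the camera images.
- case: fixed green gear case of a bench machine on the table, 220 deep (x) by 360 wide (y), rim 100 above the table; a flange 20 wider all round at the foot, a motor at the back (+x), a shaft with a 68 mm pulley out of its right side (-y). Origin: centre of its underside; -x is its front, facing the robot within 0.3 rad; z up
- cover (a joint): opening angle of the cover, rad: 0 = shut on the case (hard stop), grows as its front edge rises; starts between 0.25 and 0.5; a stiff hinge, stays where it is left; pressing it down near the front takes about 5 N
- cover_front (a point): middle of the front edge (towards the robot) of the cover's upper face. The cover is a green plate 210 deep, 360 wide, 22 thick, hinged on the case's far top edge; shut, its upper face is level, 122 above the table. Site axes: x from front to hinge, y along the edge, z out of the upper face
- cover_hinge (a point): middle of the cover's far edge on its upper face, 210 from cover_front; the hinge line runs along y here, 22 below this point
- left_cam (a joint): left fastener's turn, rad: 0 = fully unlocked, slot parallel to the hinge; grows clockwise seen from above; 1.571 = locked, at its hard stop, slot perpendicular to the hinge. Starts between 0 and 0.35, stays where it is left, turns with about 0.1 N m of friction, no spring
- right_cam (a joint): right fastener's turn, rad: 0 = fully unlocked, slot parallel to the hinge; grows clockwise seen from above; 1.571 = locked, at its hard stop, slot perpendicular to the hinge. Starts between 0 and 0.35, stays where it is left, turns with about 0.1 N m of friction, no spring
- left_slot (a point): left fastener (+y side): centre of its slot, level with the cover's upper face. Round steel head, 86 across, flush in the cover. Its dark-floored slot, 66 long, 32 wide, 14 deep, both ends closed, is centred on the turning axis; closed fingertips fit in lengthwise. Axes turn with it: y along the slot, z out of the cover. 140 from the hinge, 85 to this side of the middle
- right_slot (a point): right fastener (-y side): centre of its slot, level with the cover's upper face. Round steel head, 86 across, flush in the cover. Its dark-floored slot, 66 long, 32 wide, 14 deep, both ends closed, is centred on the turning axis; closed fingertips fit in lengthwise. Axes turn with it: y along the slot, z out of the cover. 140 from the hinge, 85 to this side of the middle
- wrench: loose open wrench, 170 long, lying in front of the gear case (mm); origin under its middle; to be left alone
- screwdriver: loose screwdriver, 190 long, lying in front of the gear case (mm); origin under its middle; to be left alone
- bearing: loose steel bearing ring, 62 across, 18 high, beside the case (mm); origin on its axis at its underside; to be left alone
- jar: loose amber jar, 60 across, 75 high, beside the case (mm); origin on its axis at its underside; to be left alone
- gear: loose steel gear wheel with hub, about 78 across, 34 high, beside the case (mm); origin on its axis at its underside; to be left alone
- spray: loose white spray can, 60 across, 170 high, beside the case (mm); origin on its axis at its underside; to be left alone

How it is judged:
By the outcome, as a careful person would: the job done as asked, in the order asked, and still so for the second after the job is handed in, with the robot touching nothing.
It also fails if it takes over 64 s, if anything falls off the work surface, if the arm or the gripper's body presses on something with over 40 N, if the wrist force passes 120 N, or if a joint passes its speed limit or range.

## Working session

There is one attempt and no reset: what is moved stays moved. The work goes in short steps, Python scripts to look and compute and a tool call to move; the robot and the scene stay as the last step left them, time stands still between calls to the robot, and variables do not carry over. Pictures are saved under pics/ and viewed, and the job is handed in when it is done.

Besides the shell and the picture viewer there is one more tool, called after ">>>" as a command line: name --pt "numbers of a row" for each row, then --argument value for the rest. jog_arm: Moves the arm, as the interface text tells. Its arguments: {"type":"object","properties":{"steps":{"type":"array","items":{"type":"array","items":{"type":"number"}}},"squeeze":{"type":"number"}},"required":["steps"]}

```bash
ls; mkdir -p pics; python3 - <<'E'
from rig import r
import cv2
o=r.get_obs();print(o)
for n in ["scene","top","wrist"]:
    p=r.camera_params(n);print(n,p)
    im=r.camera(n);cv2.imwrite(f"pics/{n}0.png",im[:,:,::-1])
E
```

```text
pics
{'time': 0.0, 'q': array([-1.33422022,  0.33388895,  0.0398327 ,  1.46626797, -0.01342937,
        1.34327669, -0.05849734]), 'dq': array([-0.00012854, -0.00070302,  0.00013545, -0.00117364, -0.00221785,
       -0.0014094 ,  0.00073036]), 'joint_torque': array([ 2.46043019e-04, -6.56342196e+01,  1.33563861e+00, -4.03814971e+01,
       -5.96192060e-02,  4.48720192e-02,  1.59339911e-04]), 'ee_pos': array([0.21401762, 0.61326748, 0.22167449]), 'orientation': array([-3.14001826e+00,  6.45593798e-05,  2.80583427e+00]), 'wrist_force': array([-0.49746837,  0.42088711, -0.17458961]), 'torque': array([ 0.00020943, -0.01019471,  0.01429872]), 'width': 0.9956163408899091}
scene {'fx': 488.356661529462, 'fy': 488.356661529462, 'cx': 255.8322435865003, 'cy': 197.5947190132692, 'k1': -0.20763890287305894, 'R': array([[ 0.39018815,  0.92055555,  0.01818498],
       [ 0.73504175, -0.29954004, -0.60826753],
       [-0.55449691,  0.25070551, -0.79352374]]), 't': array([-0.22063829, -0.37345782,  1.68382401])}
top {'fx': 462.55327530380674, 'fy': 462.55327530380674, 'cx': 249.97866027471582, 'cy': 196.87050538389892, 'k1': -0.11836710697296739, 'R': array([[-0.00374258, -0.99997619,  0.00579841],
       [-0.99749532,  0.0033236 , -0.07065434],
       [ 0.07063338, -0.00604832, -0.99748401]]), 't': array([-0.0070391 ,  0.57072941,  1.09027058])}
wrist {'fx': 333.12602721417284, 'fy': 333.12602721417284, 'cx': 259.9502010253578, 'cy': 193.78943394074997, 'k1': 0.016022739827880206, 'R': array([[ 0.32979396,  0.94405185, -0.0014279 ],
       [ 0.90318175, -0.3150755 ,  0.2915307 ],
       [ 0.2747702 , -0.09743472, -0.95656041]]), 't': array([-0.64968438, -0.03668752,  0.39293069])}
```

View pics/scene0.png

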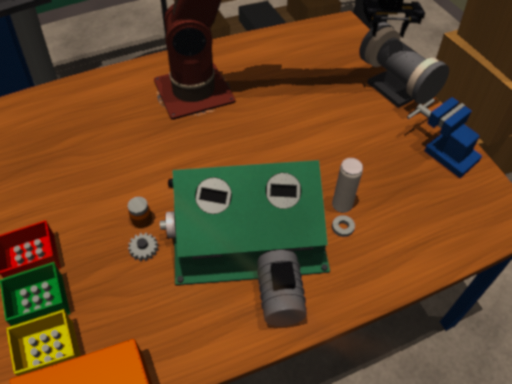

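View pics/top0.png

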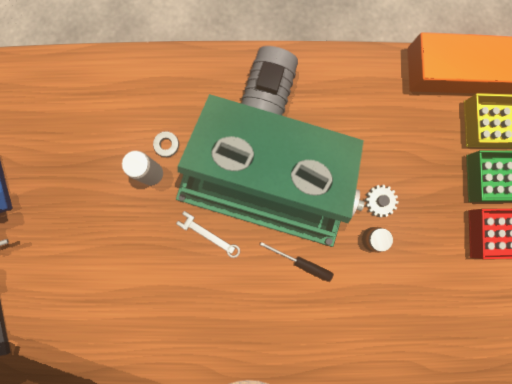

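View pics/wrist0.png

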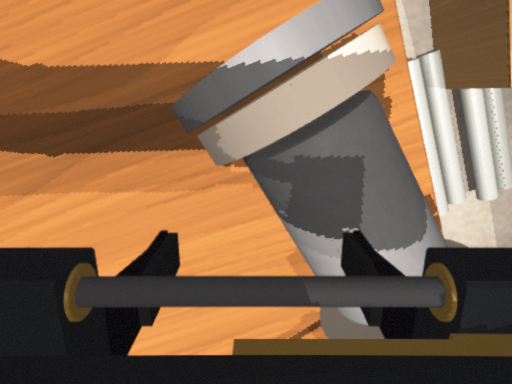

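```bash
python3 - <<'E'
import cv2
a=cv2.imread("pics/top0.png")[85:255,165:375];cv2.imwrite("pics/topc.png",cv2.resize(a,None,fx=3.5,fy=3.5,interpolation=cv2.INTER_CUBIC))
a=cv2.imread("pics/scene0.png")[150:290,160:340];cv2.imwrite("pics/scenec.png",cv2.resize(a,None,fx=4,fy=4,interpolation=cv2.INTER_CUBIC))
E
```

```text
(no output)
```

View pics/topc.png

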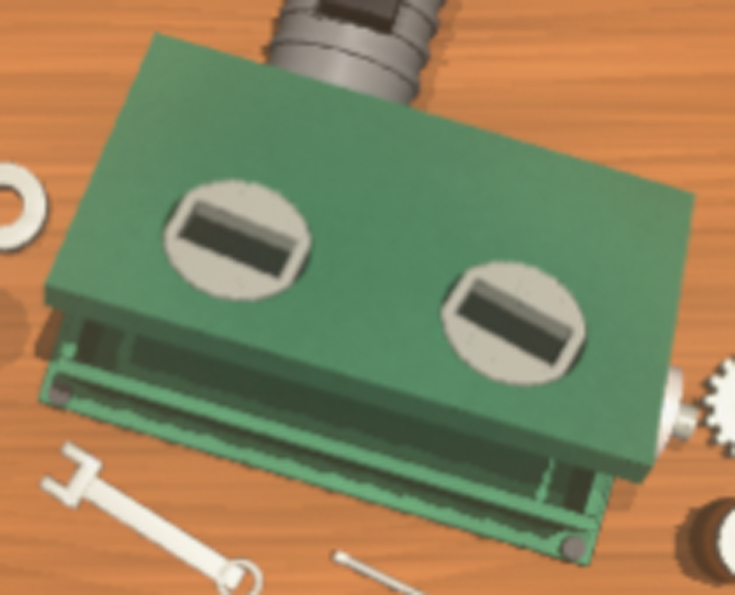

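View pics/scenec.png

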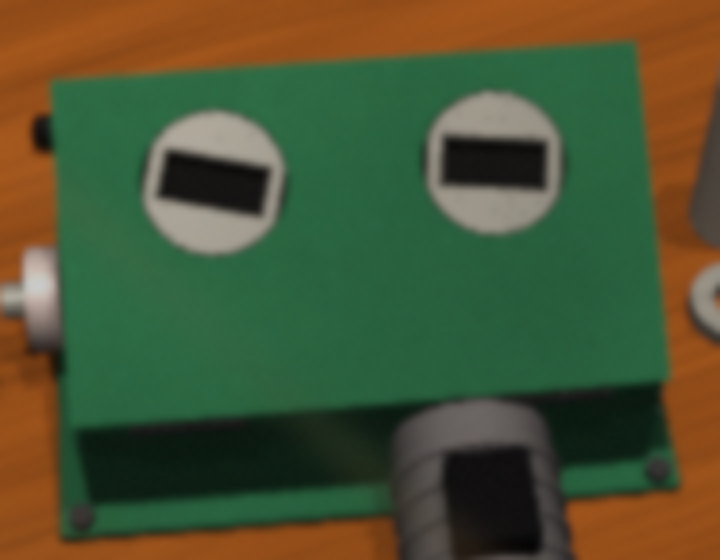

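```bash
cat > h.py <<'E'
import numpy as np
def proj(p,X):
    X=np.atleast_2d(X)@p['R'].T+p['t'];s=X[:,:2]/X[:,2:]
    s=s*(1+p['k1']*(s**2).sum(1,keepdims=True))
    return s*[p['fx'],p['fy']]+[p['cx'],p['cy']]
# cover local: u from front to hinge (u=0 hinge, -0.21 front), y, h above hinge line
def cover(P,th,pts):
    x,y,yaw=P; pts=np.atleast_2d(pts); u,v,h=pts.T
    X=u*np.cos(th)+h*np.sin(th); Z=-u*np.sin(th)+h*np.cos(th)+0.1
    c,s=np.cos(yaw),np.sin(yaw)
    return np.c_[x+c*X-s*v,y+s*X+c*v,Z]
def slotpts(side,a):
    # clockwise from above turn a ; slot along y at 0
    l,w=.033,.016
    q=np.array([[w,l],[w,-l],[-w,-l],[-w,l]])
    c,s=np.cos(-a),np.sin(-a)
    q=q@np.array([[c,-s],[s,c]]).T
    return np.c_[q[:,0]-.14,q[:,1]+side*.085,np.full(4,.022)]
E
cat > fit.py <<'E'
from rig import r
from h import *
from scipy.optimize import least_squares
pt,ps=r.camera_params("top"),r.camera_params("scene")
C=np.array([[0,.18,.022],[0,-.18,.022],[-.21,.18,.022],[-.21,-.18,.022]])
T=lambda a:np.array(a)/3.5+[165,85]-.36
S=lambda a:np.array(a)/4+[160,150]-.37
ct=T([(156,34),(693,195),(48,290),(648,465)]);cs=S([(666,380),(78,430),(634,42),(52,82)])
lt=T([(197,202),(299,243),(283,277),(180,238)]);rt=T([(474,279),(573,328),(558,366),(458,312)])
ls=S([(546,189),(443,186),(444,134),(547,140)]);rs=S([(264,216),(157,199),(167,150),(271,167)])
def f(z,full=0):
    P,th,a,b=z[:3],z[3],z[4],z[5]
    A=np.r_[C,slotpts(1,a),slotpts(-1,b)]
    X=cover(P,th,A)
    return np.r_[proj(pt,X)-np.r_[ct,lt,rt],proj(ps,X)-np.r_[cs,ls,rs]].ravel()
s=least_squares(f,[.65,0,-.2,.3,.1,.1],loss='soft_l1')
print(s.x.round(4),s.cost);print(f(s.x).reshape(-1,2).round(1))
np.save("fit.npy",s.x)
E
python3 fit.py
```

```text
[ 0.7332 -0.0845 -0.2935  0.4964  0.1122  0.2311] 21.355612785844265
[[-1.3 -0.7]
 [-0.1 -0.9]
 [-2.1 -1.5]
 [ 0.7  0.3]
 [-1.  -0.9]
 [-0.9 -1. ]
 [-1.9  0.6]
 [-2.3 -0.1]
 [-0.3 -0.6]
 [-0.2 -0.1]
 [-1.8  0.1]
 [-2.1  0.6]
 [ 0.2 -0.1]
 [-3.1 -0.2]
 [-0.8 -0.4]
 [-1.9 -0.2]
 [-0.7  0.4]
 [-2.1  0.2]
 [-2.   0.2]
 [-0.8 -0.3]
 [-1.2  0.5]
 [-1.7  0.5]
 [-2.  -0.2]
 [-0.9 -0.3]]
```

>>> jog_arm --pt "0 0 0 0 0 -0.045 0" --pt "0 0 0 0 0 -0.045 0" --pt "0 0 0 -0.0356 -0.0309 0 0" --pt "0 0 0 -0.0356 -0.0309 0 0" --pt "0 0 0 -0.0356 -0.0309 0 0" --pt "0 0 0 -0.0356 -0.0309 0 0" --pt "0 0 0 -0.0356 -0.0309 0 0" --pt "0 0 0 -0.0356 -0.0309 0 0" --pt "0 0 0 -0.0356 -0.0309 0 0" --pt "0 0 0 -0.0356 -0.0309 0 0" --squeeze 20

```text
time: 1.15
ee_pos: [0.4031, 0.2798, 0.3121]
orientation: [-3.136, -0.002, 2.818]
wrist_force: [0.6, -0.6, 0.2]
width: 0.174
```

```bash
cat >> h.py <<'E'
from scipy.spatial.transform import Rotation as Ro
def delta(r,target,yaw):
    o=r.get_obs();R=Ro.from_euler('xyz',o['orientation'])
    d=R.inv().apply(np.array(target)-o['ee_pos'])
    w=(R.inv()*Ro.from_euler('xyz',[np.pi,0,yaw])).as_rotvec(degrees=True)
    print('t',o['time'],'pos',o['ee_pos'].round(4),'yaw',o['orientation'].round(4),'F',o['wrist_force'].round(1),'T',o['torque'].round(2),'w',round(o['width'],3),'q7',o['q'][6].round(2))
    print('turn',w.round(2),'shift',d.round(4))
E
python3 - <<'E'
from rig import r
from h import *
delta(r,[.5896,-.0411,.24],2.848)
# spray top at h .17: top cam pixel (137,163) top centre ; bearing etc
p=r.camera_params("top")
from scipy.optimize import fsolve
for n,u,z in [("spray",(136,163),.17),("jar",(379,239),.075),("gear",(382,201),.034),("bearing",(166,144),.018)]:
    print(n,fsolve(lambda q:proj(p,[q[0],q[1],z])[0]-u,[.6,0]).round(3))
E
```

```text
t 1.15 pos [0.4031 0.2798 0.3121] yaw [-3.1361e+00 -2.4000e-03  2.8185e+00] F [ 0.6 -0.6  0.2] T [ 0.05 -0.05  0.01] w 0.174 q7 0.54
turn [-0.31 -0.14 -1.69] shift [-0.2789 -0.2447  0.0728]
spray [0.632 0.231]
jar [ 0.469 -0.304]
gear [ 0.559 -0.325]
bearing [0.701 0.195]
```

>>> jog_arm --pt "0 0 -0.4 -0.035 -0.0306 0 0" --pt "0 0 -0.4 -0.035 -0.0306 0 0" --pt "0 0 -0.4 -0.035 -0.0306 0 0" --pt "0 0 -0.4 -0.035 -0.0306 0 0" --pt "0 0 0 -0.035 -0.0306 0 0" --pt "0 0 0 -0.035 -0.0306 0 0" --pt "0 0 0 -0.035 -0.0306 0 0" --pt "0 0 0 -0.033 -0.0306 0.03 0" --pt "0 0 0 0 0 0.035 0"

```text
time: 2.05
ee_pos: [0.601, -0.0555, 0.2536]
orientation: [-3.139, 0.007, 2.841]
wrist_force: [1.0, -0.2, -0.5]
width: 0.002
```

```bash
python3 - <<'E'
from rig import r
from h import *
import cv2
delta(r,[.5896,-.0411,.215],2.848)
cv2.imwrite("pics/w1.png",r.camera("wrist")[:,:,::-1])
E
```

```text
t 2.05 pos [ 0.601  -0.0555  0.2536] yaw [-3.1387  0.0074  2.8412] F [ 1.  -0.2 -0.5] T [-0.02  0.06 -0.03] w 0.002 q7 1.42
turn [-0.17  0.42 -0.39] shift [0.0154 0.0105 0.0385]
```

View pics/w1.png

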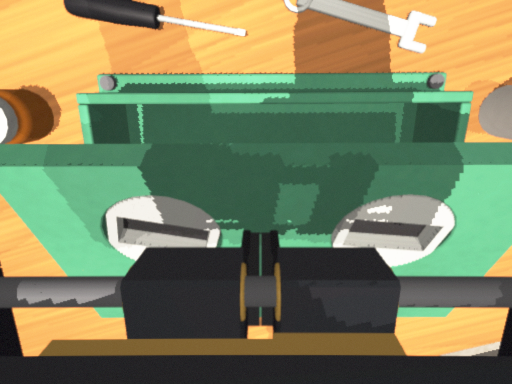

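>>> jog_arm --pt "0 0.4 -0.4 0.0154 0.0105 0.02 0" --pt "0 0 0 0 0 0.015 0" --pt "0 0 0 0 0 0.01 0" --pt "0 0 0 0 0 0.01 0" --pt "0 0 0 0 0 0.01 0"

```text
time: 2.6
ee_pos: [0.5867, -0.0367, 0.1829]
orientation: [-3.139, -0.006, 2.852]
wrist_force: [-2.2, 0.1, 5.3]
width: 0.008
```

```bash
python3 - <<'E'
from rig import r
from h import *
delta(r,[.566,-.034,.122],2.848)
E
```

```text
t 2.6 pos [ 0.5867 -0.0367  0.1829] yaw [-3.1388 -0.0063  2.8521] F [-2.2  0.1  5.3] T [0.15 0.68 0.03] w 0.008 q7 1.41
turn [-0.16 -0.36  0.23] shift [ 0.0202 -0.0031  0.061 ]
```

>>> jog_arm --pt "0 0 0 0.003 0 0.012 0" --pt "0 0 0 0.003 0 0.012 0" --pt "0 0 0 0.003 0 0.012 0" --pt "0 0 0 0.003 0 0.01 0" --pt "0 0 0 0.002 0 0.008 0"

```text
time: 3.1
ee_pos: [0.5759, -0.0325, 0.1316]
orientation: [3.141, -0.0, 2.854]
wrist_force: [-0.9, -0.8, 3.5]
width: 0.004
```

```bash
python3 - <<'E'
from rig import r
from h import *
delta(r,[.566,-.034,.122],2.848)
E
```

```text
t 3.1 pos [ 0.5759 -0.0325  0.1316] yaw [ 3.1415e+00 -1.0000e-04  2.8543e+00] F [-0.9 -0.8  3.5] T [-0.26  0.11  0.03] w 0.004 q7 1.43
turn [ 0.01 -0.01  0.36] shift [ 0.0091 -0.0042  0.0096]
```

>>> jog_arm --pt "0 0 0 0.003 0 0.005 0" --pt "0 0 0 0 0 0.004 0" --pt "0 0 0 0 0 0.003 0" --pt "0 0 0 0 0 0.003 0"

```text
time: 3.5
ee_pos: [0.5736, -0.0315, 0.1222]
orientation: [3.137, 0.0, 2.854]
wrist_force: [-17.9, 0.1, 40.6]
width: 0.006
```

```bash
python3 - <<'E'
from rig import r
from h import *
delta(r,[.566,-.034,.122],2.848)
E
```

```text
t 3.5 pos [ 0.5736 -0.0315  0.1222] yaw [3.1375e+00 1.0000e-04 2.8542e+00] F [-17.9   0.1  40.6] T [0.16 4.22 0.08] w 0.006 q7 1.43
turn [0.24 0.   0.35] shift [ 0.0066 -0.0045  0.0002]
```

>>> jog_arm --pt "0 0 0 0 0 -0.01 0" --pt "0 0 0 0 0 -0.04 0" --pt "0 0 0 0 0 -0.045 0" --pt "0 0 0 0 0 0 0" --pt "0 0 0 0 0 0 0"

```text
time: 4.0
ee_pos: [0.5729, -0.0309, 0.2206]
orientation: [3.136, -0.002, 2.855]
wrist_force: [-0.1, 0.4, -1.1]
width: 0.009
```

```bash
python3 - <<'E'
from rig import r
from h import *
import cv2,pickle
delta(r,[.566,-.034,.122],2.848)
o=r.get_obs();p=r.camera_params("wrist");pickle.dump((o,p),open("w2.pkl","wb"))
for n in ("wrist","top","scene"): cv2.imwrite(f"pics/{n}2.png",cv2.resize(r.camera(n)[:,:,::-1],None,fx=1.5,fy=1.5,interpolation=cv2.INTER_CUBIC))
E
```

```text
t 4.0 pos [ 0.5729 -0.0309  0.2206] yaw [ 3.1364e+00 -1.7000e-03  2.8550e+00] F [-0.1  0.4 -1.1] T [-0.    0.02 -0.03] w 0.009 q7 1.38
turn [ 0.3 -0.1  0.4] shift [ 0.0055 -0.0054  0.0986]
```

View pics/wrist2.png

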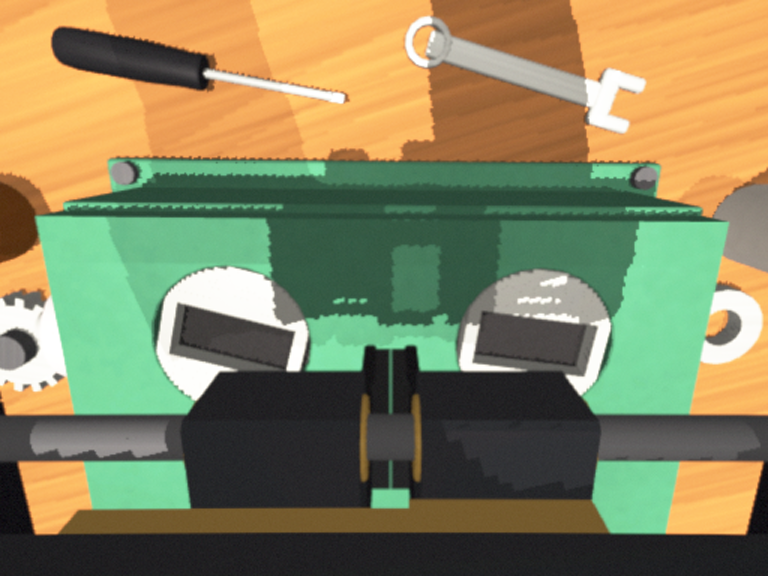

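View pics/top2.png

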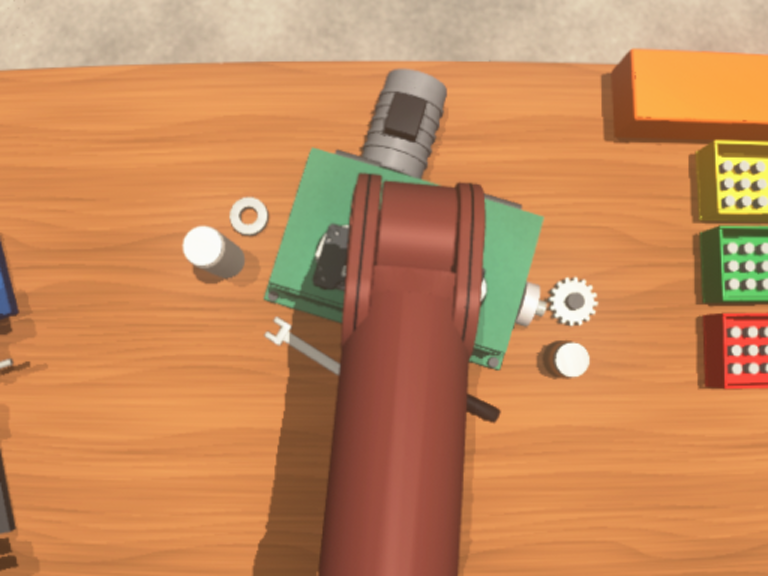

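View pics/scene2.png

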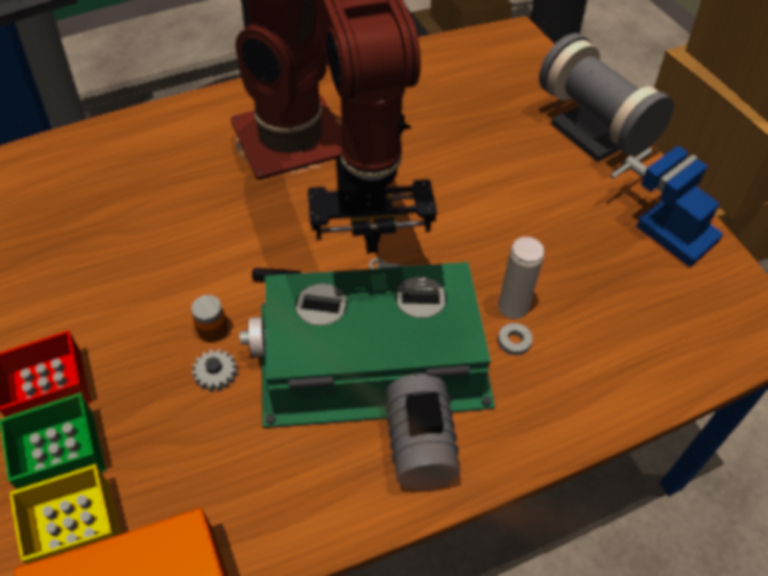

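```bash
cat > fit2.py <<'E'
from h import *
import pickle
from scipy.optimize import least_squares
o,p=pickle.load(open("w2.pkl","rb"))
print('tcp px*1.5',proj(p,o['ee_pos'])*1.5)
W=lambda a:(np.array(a)+.5)/1.5-.5
obs=np.r_[W([(728,222),(38,216)]),W([(586,376),(473,360),(482,312),(593,325)])[[1,0,3,2]]*0+W([(473,360),(586,376),(593,325),(482,312)]),W([(171,353),(291,370),(296,338),(180,304)])]
# case +x is image down, +y is image right: slot corner order [+x+y],[+x,-y],[-x,-y],[-x,+y]
obs=np.r_[W([(728,222),(38,216)]),W([(586,376),(473,360),(482,312),(593,325)]),W([(291,370),(171,353),(180,304),(296,338)])]
def f(z):
    X=np.r_[cover(z[:3],0,[[-.21,.18,.022],[-.21,-.18,.022]]),cover(z[:3],0,slotpts(1,z[3])),cover(z[:3],0,slotpts(-1,z[4]))]
    return (proj(p,X)-obs).ravel()
f0=np.load("fit.npy")
s=least_squares(f,[f0[0],f0[1],f0[2],.1,.2],loss='soft_l1')
print(s.x.round(4),s.cost);print(f(s.x).reshape(-1,2).round(1))
P=s.x[:3];np.save("fit2.npy",s.x)
print(cover(P,0,[[-.14,.085,.022],[-.14,-.085,.022],[-.21,0,.022]]).round(4))
E
python3 fit2.py
python3 - <<'E'
import cv2
a=cv2.imread("pics/wrist2.png")[255:395,140:630];cv2.imwrite("pics/w2c.png",cv2.resize(a,None,fx=1.6,fy=1.6,interpolation=cv2.INTER_CUBIC))
E
```

```text
tcp px*1.5 [[388.82248096 368.62554464]]
[ 0.7363 -0.0828 -0.296   0.1133  0.2409] 18.685046488156413
[[ 0.1  0.1]
 [ 0.5  0.2]
 [-0.7 -0.1]
 [-0.5  2.2]
 [-0.  -0.7]
 [ 3.5 -0.4]
 [-3.1  6.6]
 [ 0.4  0.9]
 [-0.7 -1.1]
 [ 0.8 -5.4]]
[[ 0.6271  0.0394  0.122 ]
 [ 0.5775 -0.1233  0.122 ]
 [ 0.5354 -0.0215  0.122 ]]
```

View pics/w2c.png

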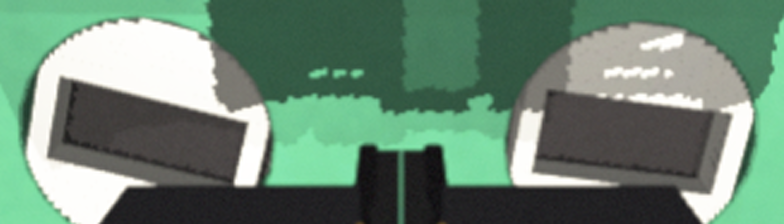

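```bash
sed -i 's/^obs=np.r_\[W(\[(728,222),(38,216)\]),W(\[(586.*/obs=np.r_[W([(728,222),(38,216)]),W([(586,376),(472.5,362),(481,311),(597.5,326)]),W([(283,385),(169,353),(179,302.5),(295,332)])]/' fit2.py; python3 fit2.py
python3 - <<'E'
from rig import r
from h import *
z=np.load('fit2.npy');c=cover(z[:3],0,[[-.14,.085,.022]])[0]
delta(r,[c[0],c[1],.19],z[2]-z[3]+np.pi)
E
```

```text
tcp px*1.5 [[388.82248096 368.62554464]]
[ 0.7364 -0.0832 -0.295   0.1202  0.2761] 4.830848349364837
[[-0.7  0.1]
 [-0.1  0.7]
 [-1.5  0.3]
 [-0.9  0.8]
 [ 0.1 -0.1]
 [-0.1 -0.7]
 [ 0.7 -2.1]
 [ 0.7 -0.1]
 [ 0.3 -0.8]
 [ 1.2  0.3]]
[[ 0.6271  0.0388  0.122 ]
 [ 0.5777 -0.1238  0.122 ]
 [ 0.5354 -0.0222  0.122 ]]
t 4.15 pos [ 0.5724 -0.0312  0.2196] yaw [ 3.1374e+00 -3.1000e-03  2.8545e+00] F [-1.   0.4 -0.3] T [-0.02 -0.03  0.  ] w 0.009 q7 1.38
turn [ 0.23 -0.19  7.34] shift [-0.0327  0.0825  0.0298]
```

>>> jog_arm --pt "0 0 0 -0.0165 0.041 0 0" --pt "0 0 0 -0.0165 0.041 0.015 0" --pt "0 0 3.7 0 0 0.01 0" --pt "0 0 3.7 0 0 0 0" --pt "0 0 0 0 0 0 0"

```text
time: 4.65
ee_pos: [0.6267, 0.0405, 0.1872]
orientation: [-3.14, -0.011, 2.72]
wrist_force: [0.2, 0.4, -1.2]
width: 0.006
```

```bash
python3 - <<'E'
from rig import r
from h import *
import cv2
z=np.load('fit2.npy');c=cover(z[:3],0,[[-.14,.085,.022]])[0]
delta(r,[c[0],c[1],.127],z[2]-z[3]+np.pi)
cv2.imwrite("pics/w3.png",cv2.resize(r.camera("wrist")[:,:,::-1],None,fx=1.5,fy=1.5))
E
```

```text
t 4.65 pos [0.6267 0.0405 0.1872] yaw [-3.1403 -0.0108  2.72  ] F [ 0.2  0.4 -1.2] T [ 0.02 -0.04 -0.01] w 0.006 q7 1.19
turn [-0.07 -0.62 -0.37] shift [-0.0017 -0.0013  0.0602]
```

View pics/w3.png

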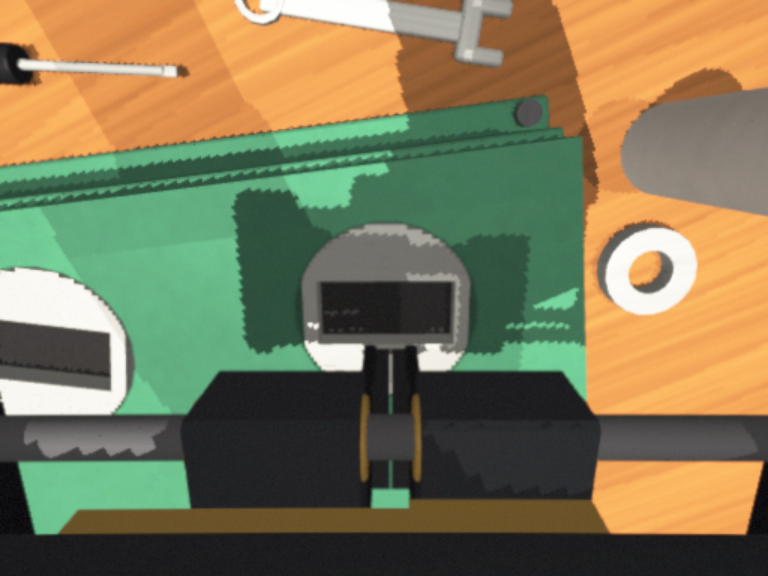

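>>> jog_arm --pt "0 -0.6 -0.4 -0.0017 -0.0013 0.03 0" --pt "0 0 0 0 0 0.02 0" --pt "0 0 0 0 0 0.01 0" --pt "0 0 0 0 0 0.0 0"

```text
time: 5.1
ee_pos: [0.6266, 0.0365, 0.125]
orientation: [-3.14, -0.0, 2.734]
wrist_force: [-0.6, 0.1, 0.3]
width: 0.01
```

```bash
python3 - <<'E'
from rig import r
from h import *
import cv2
z=np.load('fit2.npy');c=cover(z[:3],0,[[-.14,.085,.022]])[0]
delta(r,[c[0],c[1],.112],z[2]-z[3]+np.pi)
cv2.imwrite("pics/w4.png",cv2.resize(r.camera("wrist")[:,:,::-1],None,fx=1.5,fy=1.5))
E
```

```text
t 5.1 pos [0.6266 0.0365 0.125 ] yaw [-3.1397e+00 -2.0000e-04  2.7340e+00] F [-0.6  0.1  0.3] T [-0.    0.02 -0.01] w 0.01 q7 1.23
turn [-0.11 -0.01  0.43] shift [0.0005 0.0023 0.013 ]
```

View pics/w4.png

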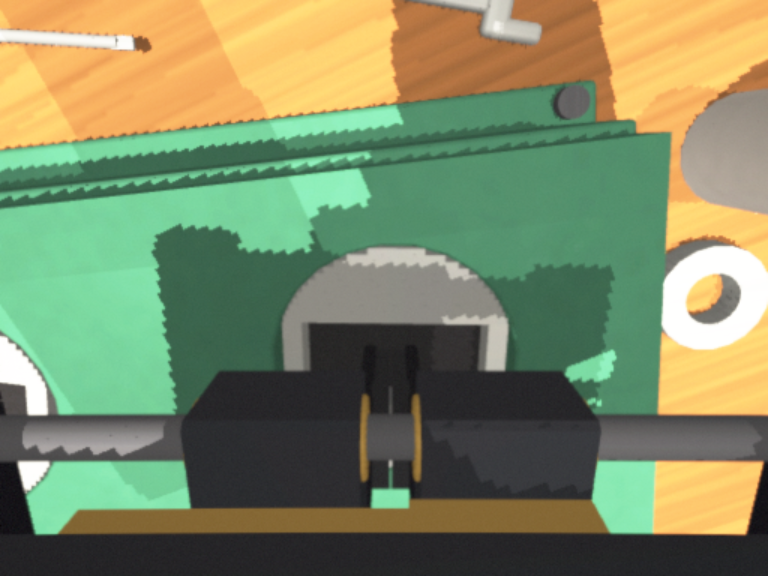

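>>> jog_arm --pt "0 0 0 0.0015 0.0015 0.006 0" --pt "0 0 0 0 0 0.005 0" --pt "0 0 0 0 0 0.002 0"

```text
time: 5.45
ee_pos: [0.6277, 0.0384, 0.1147]
orientation: [3.141, 0.004, 2.734]
wrist_force: [0.0, -0.2, -0.9]
width: 0.006
```

```bash
python3 - <<'E'
from rig import r
from h import *
z=np.load('fit2.npy');c=cover(z[:3],0,[[-.14,.085,.022]])[0]
delta(r,[c[0],c[1],.112],z[2]-z[3]+np.pi)
E
```

```text
t 5.45 pos [0.6277 0.0384 0.1147] yaw [3.1406 0.0037 2.7342] F [ 0.  -0.2 -0.9] T [-0.02  0.01  0.  ] w 0.006 q7 1.24
turn [0.06 0.21 0.45] shift [0.0007 0.0001 0.0027]
```

>>> jog_arm --pt "0 0 0 0 0 0.003 0" --pt "0 0 7 0 0 0 0" --pt "0 0 7 0 0 0 0" --pt "0 0 7 0 0 0 0" --pt "0 0 7 0 0 0 0" --pt "0 0 7 0 0 0 0" --pt "0 0 7 0 0 0 0"

```text
time: 6.15
ee_pos: [0.628, 0.0401, 0.112]
orientation: [3.136, -0.0, 1.977]
wrist_force: [-0.2, -0.0, -0.4]
width: 0.008
```

```bash
python3 - <<'E'
from rig import r
from h import *
z=np.load('fit2.npy');c=cover(z[:3],0,[[-.14,.085,.022]])[0]
delta(r,[c[0],c[1],.112],z[2]-np.pi/2+np.pi)
E
```

```text
t 6.15 pos [0.628  0.0401 0.112 ] yaw [ 3.1364e+00 -4.0000e-04  1.9768e+00] F [-0.2 -0.  -0.4] T [ 0.04  0.07 -0.02] w 0.008 q7 0.54
turn [ 0.28 -0.13 40.16] shift [-0.0008 -0.0014  0.    ]
```

>>> jog_arm --pt "0 0 7 0 0 0 0" --pt "0 0 7 0 0 0 0" --pt "0 0 7 0 0 0 0"

```text
time: 6.45
ee_pos: [0.6284, 0.0407, 0.1124]
orientation: [3.136, -0.003, 1.595]
wrist_force: [-0.3, -0.2, 0.9]
width: 0.004
```

```bash
python3 - <<'E'
from rig import r
from h import *
import cv2
z=np.load('fit2.npy');c=cover(z[:3],0,[[-.14,.085,.022]])[0]
delta(r,[c[0],c[1],.112],z[2]-np.pi/2+np.pi)
cv2.imwrite("pics/w5.png",cv2.resize(r.camera("wrist")[:,:,::-1],None,fx=1.5,fy=1.5))
cv2.imwrite("pics/s5.png",cv2.resize(r.camera("scene")[120:300,130:360,::-1],None,fx=3,fy=3))
E
```

```text
t 6.45 pos [0.6284 0.0407 0.1124] yaw [ 3.1359e+00 -2.9000e-03  1.5954e+00] F [-0.3 -0.2  0.9] T [-0.08  0.09  0.02] w 0.004 q7 0.2
turn [ 0.3  -0.21 18.31] shift [-0.0018 -0.0013  0.0004]
```

View pics/w5.png

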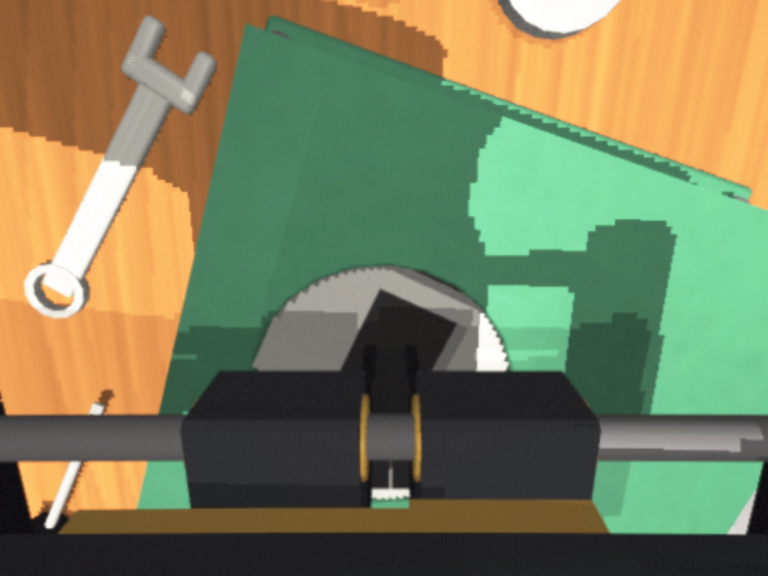

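View pics/s5.png

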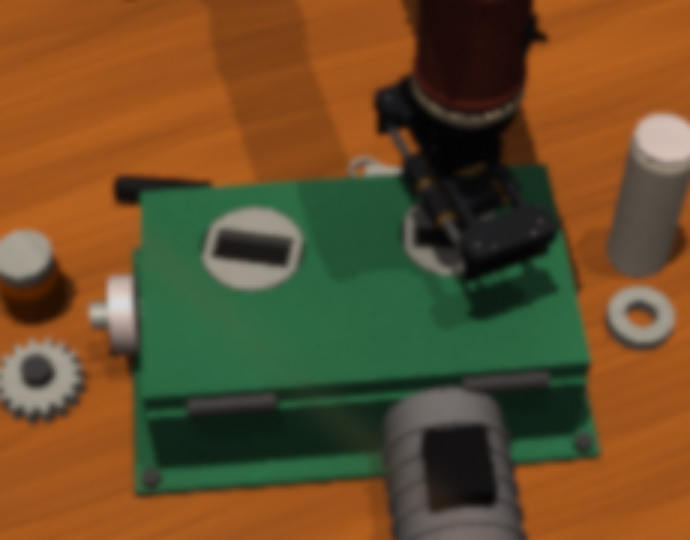

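>>> jog_arm --pt "0 0 6.1 -0.0008 -0.0005 0 0" --pt "0 0 6.1 -0.0008 -0.0005 0 0" --pt "0 0 6.1 0 0 0 0"

```text
time: 6.85
ee_pos: [0.6275, 0.0391, 0.1125]
orientation: [3.137, -0.004, 1.283]
wrist_force: [-1.0, 0.5, 0.1]
width: 0.003
```

```bash
cat > orb.py <<'E'
from rig import r
from h import *
import sys
z=np.load('fit2.npy');side=int(sys.argv[1]);rad=float(sys.argv[2]);phis=[float(a) for a in sys.argv[3:]]
c=cover(z[:3],0,[[-.14,side*.085,.022]])[0]
o=r.get_obs()
yaw=z[2]+np.pi/2
delta(r,[c[0],c[1],.112],yaw)
R=Ro.from_euler('xyz',o['orientation']);ex=np.array([np.cos(z[2]),np.sin(z[2]),0]);ey=np.array([-ex[1],ex[0],0])
d=o['ee_pos']-c;X,Y=d@ex,d@ey
print('case offs X,Y mm',(1e3*X).round(1),(1e3*Y).round(1),'phi',np.degrees(np.arctan2(X,Y)).round(1),'r',np.hypot(X,Y).round(4))
prev=o['ee_pos']
for ph in phis:
    t=np.array([c[0],c[1],o['ee_pos'][2]])+rad*(np.sin(np.radians(ph))*ex+np.cos(np.radians(ph))*ey)
    print(ph,R.inv().apply(t-prev).round(4)); prev=t
E
python3 orb.py 1 .017 7 20 35 50 65 80 95 110
```

```text
t 6.85 pos [0.6275 0.0391 0.1125] yaw [ 3.1366 -0.0044  1.2832] F [-1.   0.5  0.1] T [-0.14  0.04 -0.03] w 0.003 q7 -0.07
turn [ 0.28 -0.25  0.43] shift [-0.0004 -0.0003  0.0005]
case offs X,Y mm 0.3 0.4 phi 36.2 r 0.0005
7.0 [0.0164 0.0019 0.0001]
20.0 [-0.0009  0.0037  0.    ]
35.0 [-0.0021  0.0039  0.    ]
50.0 [-0.003   0.0032  0.    ]
65.0 [-0.0038  0.0024 -0.    ]
80.0 [-0.0042  0.0013 -0.    ]
95.0 [-0.0044  0.0002 -0.    ]
110.0 [-0.0043 -0.001  -0.    ]
```

>>> jog_arm --pt "0 0 0 0.008 0.001 0 0" --pt "0 0 0 0.0085 0.001 0 0" --pt "0 0 0 -0.0009 0.0037 0 0" --pt "0 0 0 -0.0021 0.0039 0 0" --pt "0 0 0 -0.003 0.0032 0 0"

```text
time: 7.35
ee_pos: [0.6396, 0.0509, 0.1118]
orientation: [-3.135, -0.006, 1.303]
wrist_force: [-15.0, 6.2, 12.7]
width: 0.004
```

```bash
python3 orb.py 1 .017 65 80 95 110
```

```text
t 7.35 pos [0.6396 0.0509 0.1118] yaw [-3.1348 -0.006   1.3034] F [-15.    6.2  12.7] T [ 1.08  3.45 -0.18] w 0.004 q7 -0.06
turn [-0.39 -0.34  1.58] shift [-0.0149 -0.0088 -0.0002]
case offs X,Y mm 8.4 15.2 phi 29.1 r 0.0174
65.0 [-0.0082  0.0068 -0.0001]
80.0 [-0.0043  0.0012 -0.    ]
95.0 [-0.0044  0.0001 -0.    ]
110.0 [-0.0043 -0.0011 -0.    ]
```

>>> jog_arm --pt "0 0 0 -0.002 0.004 -0.001 0" --pt "0 0 0 -0.002 0.004 0 0" --pt "0 0 0 -0.003 0.004 0 0"

```text
time: 7.65
ee_pos: [0.6397, 0.0473, 0.1111]
orientation: [-3.108, -0.011, 1.315]
wrist_force: [-17.5, 9.9, 12.8]
width: 0.005
```

```bash
python3 orb.py 1 .017 65 80 95 110
```

```text
t 7.65 pos [0.6397 0.0473 0.1111] yaw [-3.1084 -0.0109  1.3149] F [-17.5   9.9  12.8] T [ 1.76  3.87 -0.13] w 0.005 q7 -0.04
turn [-1.91 -0.59  2.25] shift [-0.0114 -0.0101 -0.0007]
case offs X,Y mm 9.6 11.8 phi 39.2 r 0.0152
65.0 [-0.0048  0.0056 -0.0002]
80.0 [-0.0043  0.0012 -0.0001]
95.0 [-0.0044  0.     -0.    ]
110.0 [-0.0043 -0.0011 -0.    ]
```

```bash
python3 - <<'E'
from rig import r
import cv2
cv2.imwrite("pics/w6.png",cv2.resize(r.camera("wrist")[:,:,::-1],None,fx=1.5,fy=1.5))
E
```

```text
(no output)
```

View pics/w6.png

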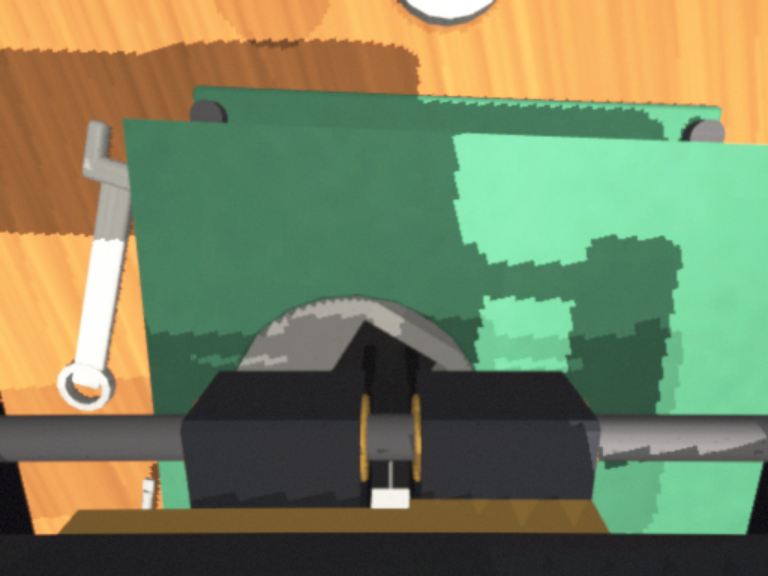

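>>> jog_arm --pt "-1.9 -0.5 2 0.0005 0.001 -0.002 0" --pt "0 0 0 -0.002 0.005 -0.001 0" --pt "0 0 0 -0.003 0.005 0 0"

```text
time: 8.0
ee_pos: [0.641, 0.0457, 0.1115]
orientation: [-3.12, -0.005, 1.29]
wrist_force: [-19.8, 10.8, 12.8]
width: 0.004
```

```bash
python3 orb.py 1 .017 65 80 95 110
```

```text
t 8.0 pos [0.641  0.0457 0.1115] yaw [-3.1197 -0.0054  1.2898] F [-19.8  10.8  12.8] T [ 2.18  4.63 -0.19] w 0.004 q7 -0.06
turn [-1.26 -0.3   0.81] shift [-0.0105 -0.0114 -0.0004]
case offs X,Y mm 11.3 10.6 phi 46.6 r 0.0155
65.0 [-0.0035  0.0041 -0.0001]
80.0 [-0.0043  0.0013 -0.0001]
95.0 [-0.0044  0.0001 -0.    ]
110.0 [-0.0043 -0.001  -0.    ]
```

>>> jog_arm --pt "-1.2 0 0.8 0 0 -0.005 0" --pt "0 0 0 0 0 0 0"

```text
time: 8.2
ee_pos: [0.6401, 0.0465, 0.1158]
orientation: [-3.137, -0.006, 1.281]
wrist_force: [1.2, -0.2, -0.4]
width: 0.005
```

```bash
python3 orb.py 1 .017 65 80 95 110
```

```text
t 8.2 pos [0.6401 0.0465 0.1158] yaw [-3.1373 -0.0057  1.2808] F [ 1.2 -0.2 -0.4] T [-0.07  0.04 -0.05] w 0.005 q7 -0.08
turn [-0.25 -0.33  0.29] shift [-0.0111 -0.0102  0.0038]
case offs X,Y mm 10.2 11.2 phi 42.3 r 0.0151
65.0 [-0.004   0.0052 -0.    ]
80.0 [-0.0042  0.0013 -0.    ]
95.0 [-0.0044  0.0002 -0.    ]
110.0 [-0.0043 -0.001  -0.    ]
```

>>> jog_arm --pt "0 0 0 -0.002 0.004 0 0" --pt "0 0 0 -0.002 0.004 0 0" --pt "0 0 0 -0.003 0.004 0 0"

```text
time: 8.5
ee_pos: [0.6421, 0.0439, 0.1139]
orientation: [-3.115, -0.012, 1.29]
wrist_force: [-14.6, 10.1, 11.2]
width: 0.005
```

```bash
python3 orb.py 1 .017 65 80 95 110
```

```text
t 8.5 pos [0.6421 0.0439 0.1139] yaw [-3.1151 -0.0118  1.2902] F [-14.6  10.1  11.2] T [ 2.08  3.52 -0.15] w 0.005 q7 -0.05
turn [-1.52 -0.66  0.84] shift [-0.009  -0.013   0.0022]
case offs X,Y mm 12.9 9.2 phi 54.5 r 0.0159
65.0 [-0.0021  0.0025 -0.0001]
80.0 [-0.0043  0.0013 -0.0001]
95.0 [-0.0044  0.0001 -0.0001]
110.0 [-0.0043 -0.001  -0.    ]
```

>>> jog_arm --pt "-1.5 -0.5 0.8 -0.001 0.004 -0.002 0" --pt "-0.8 0 0 -0.002 0.005 -0.001 0" --pt "-0.8 0 0 -0.003 0.004 -0.001 0" --pt "-0.8 0 0 -0.004 0.003 -0.001 0"

```text
time: 8.9
ee_pos: [0.6427, 0.0411, 0.1133]
orientation: [3.134, -0.009, 1.289]
wrist_force: [-10.5, 9.8, 5.9]
width: 0.003
```

```bash
python3 orb.py 1 .017 80 95 110
```

```text
t 8.9 pos [0.6427 0.0411 0.1133] yaw [ 3.1345 -0.0094  1.2891] F [-10.5   9.8   5.9] T [ 2.24  2.64 -0.08] w 0.003 q7 -0.06
turn [ 0.4  -0.54  0.76] shift [-0.0066 -0.0143  0.0011]
case offs X,Y mm 14.2 6.8 phi 64.6 r 0.0158
80.0 [-0.0038  0.0025 -0.    ]
95.0 [-0.0044  0.0001 -0.    ]
110.0 [-0.0043 -0.001  -0.    ]
```

>>> jog_arm --pt "0 -0.5 0.7 -0.004 0.003 0 0" --pt "0 0 0 -0.004 0.003 -0.001 0" --pt "0 0 0 -0.005 0.002 -0.001 0" --pt "0 0 0 -0.005 0.002 -0.001 0"

```text
time: 9.3
ee_pos: [0.6401, 0.0357, 0.1131]
orientation: [-3.124, -0.014, 1.294]
wrist_force: [-8.7, 12.9, 4.0]
width: 0.003
```

```bash
python3 orb.py 1 .017 80 95 110
```

```text
t 9.3 pos [0.6401 0.0357 0.1131] yaw [-3.1237 -0.0139  1.2935] F [-8.7 12.9  4. ] T [ 2.72  2.07 -0.05] w 0.003 q7 -0.04
turn [-1.03 -0.78  1.02] shift [-0.0006 -0.0133  0.0013]
case offs X,Y mm 13.4 0.8 phi 86.4 r 0.0134
80.0 [ 0.0021  0.0034 -0.    ]
95.0 [-0.0044  0.0001 -0.0001]
110.0 [-0.0043 -0.001  -0.    ]
```

>>> jog_arm --pt "-0.8 -0.8 1 0 0.004 -0.001 0" --pt "0 0 0 -0.004 0.004 0 0" --pt "0 0 0 -0.005 0.003 -0.001 0" --pt "0 0 0 -0.005 0.002 -0.001 0" --pt "0 0 0 -0.005 0.001 -0.001 0"

```text
time: 9.8
ee_pos: [0.6441, 0.0276, 0.1127]
orientation: [-3.117, -0.012, 1.294]
wrist_force: [-2.3, 13.6, -0.3]
width: 0.01
```

```bash
python3 orb.py 1 .017 95 110; python3 - <<'E'
from rig import r
import cv2
cv2.imwrite("pics/w7.png",cv2.resize(r.camera("wrist")[:,:,::-1],None,fx=1.5,fy=1.5))
E
```

```text
t 9.8 pos [0.6441 0.0276 0.1127] yaw [-3.1174 -0.0124  1.2942] F [-2.3 13.6 -0.3] T [ 2.91  0.62 -0.17] w 0.01 q7 -0.02
turn [-1.4  -0.7   1.06] shift [ 0.0062 -0.0194  0.0013]
case offs X,Y mm 19.5 -5.8 phi 106.6 r 0.0204
95.0 [ 0.0044 -0.0025  0.0001]
110.0 [-0.0043 -0.001  -0.    ]
```

View pics/w7.png

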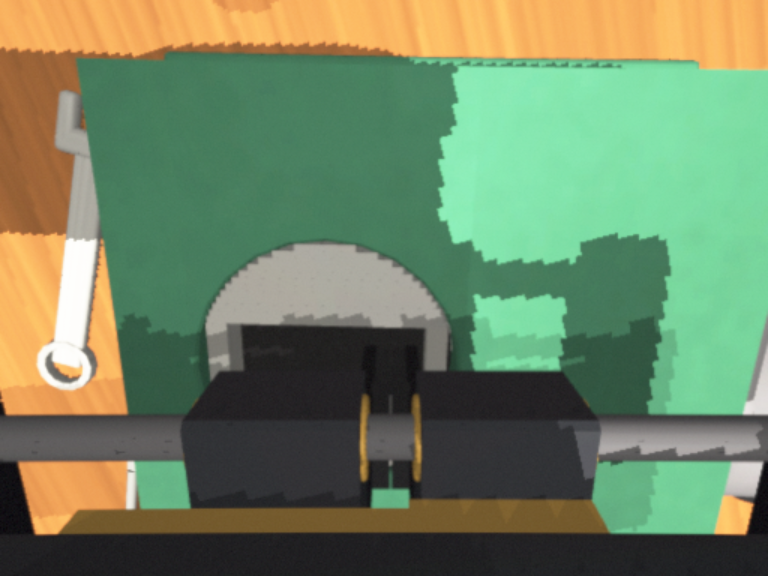

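>>> jog_arm --pt "-0.8 -0.5 1 -0.006 0 -0.001 0" --pt "0 0 0 -0.007 0 0 0" --pt "0 0 0 -0.008 0 0 0"

```text
time: 10.15
ee_pos: [0.6439, 0.0273, 0.113]
orientation: [-3.132, -0.027, 1.296]
wrist_force: [4.1, 21.6, 0.7]
width: 0.005
```

```bash
python3 orb.py 1 .017; python3 - <<'E'
from rig import r
import cv2
cv2.imwrite("pics/w8.png",cv2.resize(r.camera("wrist")[:,:,::-1],None,fx=1.5,fy=1.5))
E
```

```text
t 10.15 pos [0.6439 0.0273 0.113 ] yaw [-3.1322 -0.0273  1.2962] F [ 4.1 21.6  0.7] T [ 4.88 -1.01 -0.14] w 0.005 q7 -0.01
turn [-0.56 -1.56  1.17] shift [ 0.0065 -0.0193  0.0013]
case offs X,Y mm 19.4 -6.1 phi 107.5 r 0.0203
```

View pics/w8.png

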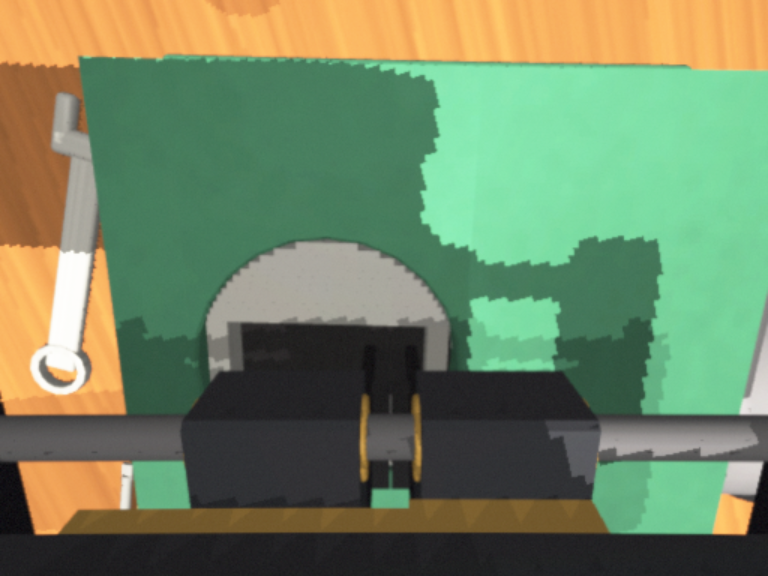

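>>> jog_arm --pt "0 0 0 0.006 -0.003 0 0" --pt "0 0 0 0 0 -0.02 0" --pt "0 0 0 0 0 -0.04 0" --pt "-0.5 -1.0 1.0 -0.04 -0.005 0 0" --pt "0 0 0 -0.04 -0.005 0 0" --pt "0 0 0 -0.04 -0.005 0 0" --pt "0 0 0 -0.025 0 0 0" --pt "0 0 0 0 0 0 0"

```text
time: 11.0
ee_pos: [0.5905, -0.1088, 0.174]
orientation: [3.136, -0.007, 1.292]
wrist_force: [-0.7, 0.3, 0.1]
width: 0.003
```

```bash
python3 orb.py -1 .017 15.8; python3 - <<'E'
from rig import r
import cv2,pickle
o=r.get_obs();p=r.camera_params("wrist");pickle.dump((o,p),open("w9.pkl","wb"))
cv2.imwrite("pics/w9.png",cv2.resize(r.camera("wrist")[:,:,::-1],None,fx=1.5,fy=1.5))
cv2.imwrite("pics/s9.png",cv2.resize(r.camera("scene")[120:300,130:360,::-1],None,fx=3,fy=3))
E
```

```text
t 11.0 pos [ 0.5905 -0.1088  0.174 ] yaw [ 3.1362 -0.007   1.2916] F [-0.7  0.3  0.1] T [-0.12  0.09  0.06] w 0.003 q7 0.12
turn [ 0.3 -0.4  0.9] shift [-0.0184 -0.0085  0.0619]
case offs X,Y mm 7.9 18.1 phi 23.5 r 0.0197
15.8 [-0.0017 -0.0033 -0.    ]
```

View pics/w9.png

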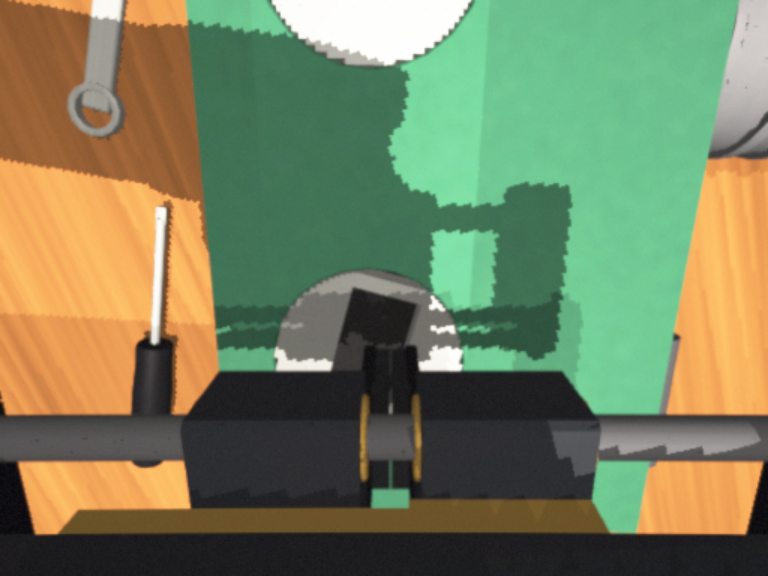

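View pics/s9.png

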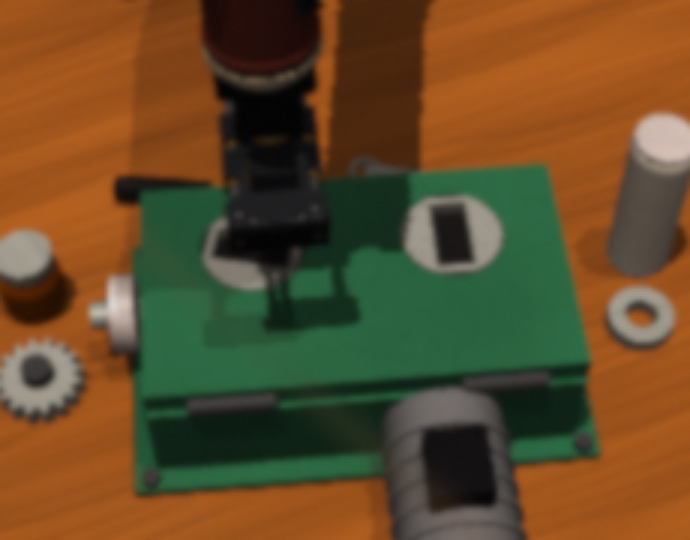

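```bash
python3 - <<'E'
from h import *
import pickle
o,p=pickle.load(open('w9.pkl','rb'));z=np.load('fit2.npy')
for a in (.2,.24,.276): print(a,(1.5*proj(p,cover(z[:3],0,slotpts(-1,a)))).round(0)[[0,3]].tolist())
E
```

```text
0.2 [[419.0, 300.0], [350.0, 285.0]]
0.24 [[422.0, 302.0], [353.0, 285.0]]
0.276 [[424.0, 304.0], [356.0, 284.0]]
```

>>> jog_arm --pt "0.3 -0.4 0.9 -0.003 -0.0045 0.02 0" --pt "0 0 0 0 0 0.02 0" --pt "0 0 0 0 0 0.006 0" --pt "0 0 0 0 0 0 0"

```text
time: 11.5
ee_pos: [0.5897, -0.102, 0.1264]
orientation: [3.141, -0.001, 1.287]
wrist_force: [-0.5, 0.1, -0.2]
width: 0.006
```

```bash
python3 orb.py -1 .0155 15.8; python3 - <<'E'
from rig import r
import cv2,pickle
cv2.imwrite("pics/w10.png",cv2.resize(r.camera("wrist")[:,:,::-1],None,fx=1.5,fy=1.5))
E
```

```text
t 11.5 pos [ 0.5897 -0.102   0.1264] yaw [ 3.1410e+00 -1.2000e-03  1.2868e+00] F [-0.5  0.1 -0.2] T [-0.1   0.1   0.01] w 0.006 q7 0.14
turn [ 0.03 -0.07  0.63] shift [-0.0244 -0.0054  0.0144]
case offs X,Y mm 5.1 24.4 phi 11.8 r 0.0249
15.8 [-0.0095 -0.001  -0.    ]
```

View pics/w10.png

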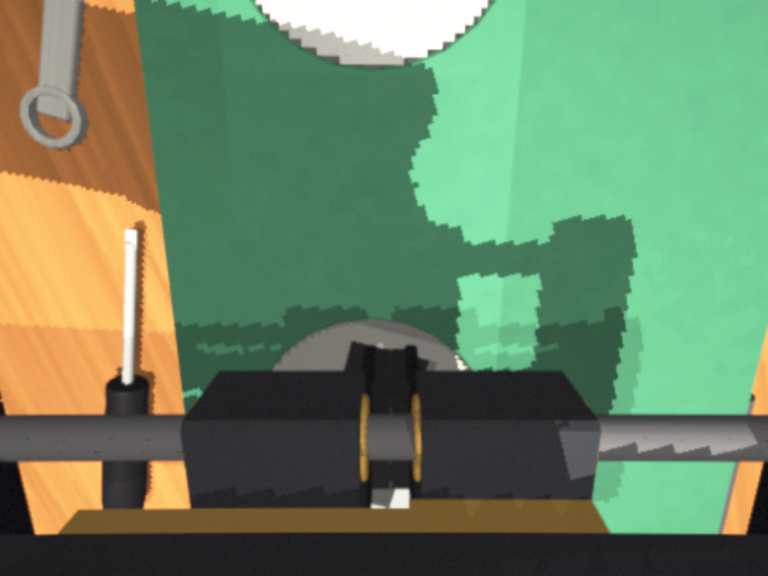

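Y is 24 mm (drifted outward during the descent); correct by −9.5 mm before going in.

>>> jog_arm --pt "0 0 0.6 -0.0095 -0.0015 0 0" --pt "0 0 0 0 0 0 0"

```text
time: 11.75
ee_pos: [0.5865, -0.1109, 0.1281]
orientation: [3.139, -0.001, 1.277]
wrist_force: [0.2, -0.6, 1.1]
width: 0.011
```

```bash
python3 orb.py -1 .0155 15.8; python3 - <<'E'
from rig import r
import cv2,pickle
cv2.imwrite("pics/w11.png",cv2.resize(r.camera("wrist")[:,:,::-1],None,fx=1.5,fy=1.5))
E
```

```text
t 11.75 pos [ 0.5865 -0.1109  0.1281] yaw [ 3.1392e+00 -1.2000e-03  1.2772e+00] F [ 0.2 -0.6  1.1] T [-0.09  0.09  0.03] w 0.011 q7 0.14
turn [ 0.14 -0.07  0.08] shift [-0.0149 -0.0047  0.0161]
case offs X,Y mm 4.7 14.9 phi 17.4 r 0.0156
15.8 [ 0.     -0.0005 -0.    ]
```

View pics/w11.png

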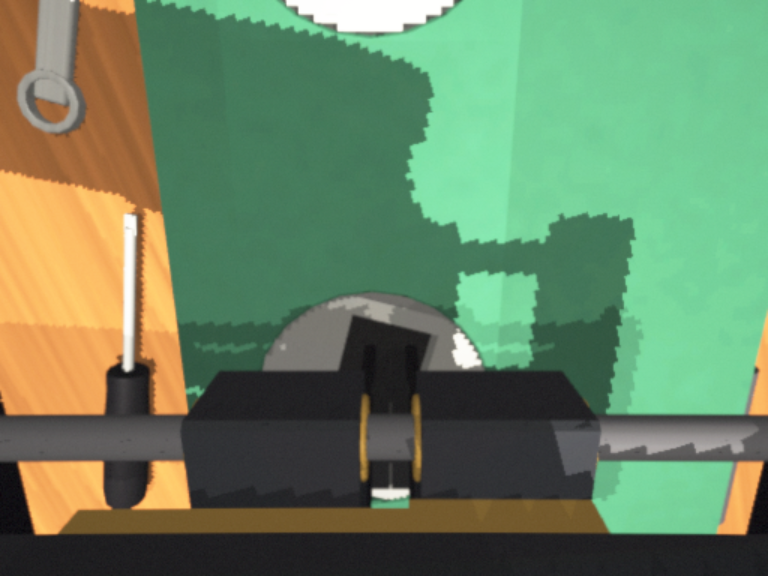

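>>> jog_arm --pt "0 0 0 0 -0.002 0.006 0" --pt "0 0 0 0 0 0.005 0" --pt "0 0 0 0 0 0.003 0"

```text
time: 12.1
ee_pos: [0.5857, -0.1092, 0.1143]
orientation: [3.137, -0.003, 1.278]
wrist_force: [-0.0, 0.6, -0.6]
width: 0.002
```

```bash
python3 orb.py -1 .0155 15.8
```

```text
t 12.1 pos [ 0.5857 -0.1092  0.1143] yaw [ 3.137  -0.0032  1.2784] F [-0.   0.6 -0.6] T [-0.06  0.05 -0.02] w 0.002 q7 0.15
turn [ 0.26 -0.18  0.15] shift [-0.0163 -0.0035  0.0023]
case offs X,Y mm 3.5 16.3 phi 12.0 r 0.0167
15.8 [-0.0014  0.0008 -0.    ]
```

In the slot, no contact force. Now orbit clockwise.

>>> jog_arm --pt "0 0 0 -0.0015 0.004 0 0" --pt "-0.5 0 0 -0.0015 0.004 -0.001 0" --pt "-0.8 0 0 -0.002 0.004 -0.001 0" --pt "-0.8 0 0 -0.002 0.004 -0.001 0"

```text
time: 12.5
ee_pos: [0.5896, -0.1157, 0.113]
orientation: [3.125, -0.007, 1.28]
wrist_force: [-17.0, 9.2, 10.7]
width: 0.004
```

```bash
python3 orb.py -1 .017
```

```text
t 12.5 pos [ 0.5896 -0.1157  0.113 ] yaw [ 3.1255 -0.0067  1.2796] F [-17.    9.2  10.7] T [ 1.87  3.87 -0.14] w 0.004 q7 0.17
turn [ 0.92 -0.38  0.21] shift [-0.0113 -0.0091  0.0008]
case offs X,Y mm 9.1 11.3 phi 38.7 r 0.0145
```

>>> jog_arm --pt "0 0 0 0 0.005 -0.001 0" --pt "0 0 0 -0.001 0.006 -0.001 0" --pt "-0.8 0 0 -0.002 0.005 -0.001 0" --pt "-0.8 0 0 -0.002 0.005 -0.001 0"

```text
time: 12.9
ee_pos: [0.59, -0.1177, 0.1121]
orientation: [-3.139, -0.016, 1.28]
wrist_force: [-22.5, 12.2, 15.4]
width: 0.006
```

```bash
python3 orb.py -1 .017
```

```text
t 12.9 pos [ 0.59   -0.1177  0.1121] yaw [-3.1387 -0.0156  1.28  ] F [-22.5  12.2  15.4] T [ 2.63  4.94 -0.12] w 0.006 q7 0.18
turn [-0.17 -0.9   0.24] shift [-0.0094 -0.01    0.    ]
case offs X,Y mm 10.0 9.4 phi 46.7 r 0.0137
```

>>> jog_arm --pt "0 -0.8 0 0.003 -0.001 -0.003 0" --pt "0 0 0 0.002 0 0 0" --pt "0 0 0 -0.002 0.005 -0.001 0" --pt "0 0 0 -0.003 0.005 -0.001 0" --pt "0 0 0 -0.003 0.005 -0.001 0" --pt "0 0 0 -0.003 0.005 -0.001 0"

```text
time: 13.5
ee_pos: [0.5939, -0.1213, 0.1139]
orientation: [-3.103, -0.009, 1.282]
wrist_force: [-14.9, 11.4, 7.5]
width: 0.004
```

```bash
python3 orb.py -1 .017
```

```text
t 13.5 pos [ 0.5939 -0.1213  0.1139] yaw [-3.1027 -0.0094  1.2823] F [-14.9  11.4   7.5] T [ 2.53  3.7  -0.09] w 0.004 q7 0.2
turn [-2.23 -0.53  0.38] shift [-0.007  -0.0148  0.0024]
case offs X,Y mm 14.8 7.1 phi 64.4 r 0.0164
```

Good progress; continue.

>>> jog_arm --pt "-2.0 -0.5 0.4 -0.002 0.004 -0.001 0" --pt "0 0 0 -0.004 0.004 -0.001 0" --pt "0 0 0 -0.004 0.003 -0.001 0" --pt "0 0 0 -0.005 0.003 -0.001 0" --pt "0 0 0 -0.005 0.003 -0.001 0"

```text
time: 14.0
ee_pos: [0.595, -0.1312, 0.112]
orientation: [-3.102, -0.017, 1.283]
wrist_force: [-6.3, 10.1, 0.5]
width: 0.003
```

```bash
python3 orb.py -1 .017
```

```text
t 14.0 pos [ 0.595  -0.1312  0.112 ] yaw [-3.1022 -0.0168  1.2831] F [-6.3 10.1  0.5] T [ 2.15  1.42 -0.1 ] w 0.003 q7 0.22
turn [-2.26 -0.96  0.43] shift [ 0.0021 -0.0186  0.0008]
case offs X,Y mm 18.7 -2.0 phi 96.1 r 0.0188
```

>>> jog_arm --pt "-2.0 -0.9 0.4 -0.005 0.001 -0.001 0" --pt "0 0 0 -0.005 0 -0.001 0" --pt "0 0 0 -0.006 0 -0.001 0" --pt "0 0 0 -0.006 0 0 0" --pt "0 0 0 -0.007 0 0 0" --pt "0 0 0 -0.008 0 0 0"

```text
time: 14.6
ee_pos: [0.5939, -0.1351, 0.1119]
orientation: [-3.126, -0.041, 1.302]
wrist_force: [-1.7, 26.4, 11.7]
width: 0.006
```

```bash
python3 orb.py -1 .017;python3 - <<'E'
from rig import r
import cv2,pickle
cv2.imwrite("pics/w12.png",cv2.resize(r.camera("wrist")[:,:,::-1],None,fx=1.5,fy=1.5))
E
```

```text
t 14.6 pos [ 0.5939 -0.1351  0.1119] yaw [-3.1259 -0.0414  1.3017] F [-1.7 26.4 11.7] T [ 5.74  0.62 -0.2 ] w 0.006 q7 0.26
turn [-0.93 -2.36  1.5 ] shift [ 0.0066 -0.0186  0.0005]
case offs X,Y mm 18.8 -6.1 phi 108.0 r 0.0197
```

View pics/w12.png

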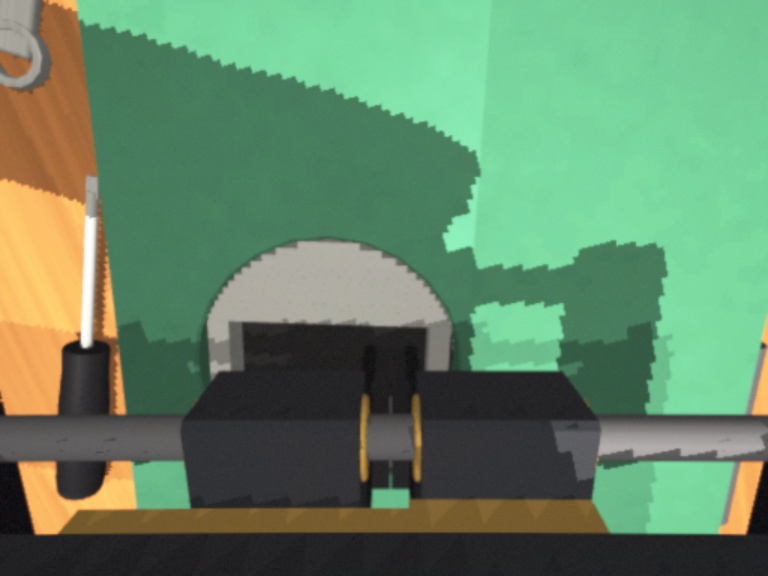

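>>> jog_arm --pt "0 0 0 0.006 -0.003 0 0" --pt "0 0 0 0 0 -0.02 0" --pt "0 0 0 0 0 -0.04 0" --pt "0 0 0 0 0 -0.045 0" --pt "0 0 0 0 0 -0.045 0" --pt "0 0 0 0 0 -0.045 0" --pt "0 0 0 0.045 -0.01 0 0" --pt "0 0 0 0.045 -0.01 0 0" --pt "0 0 0 0.045 -0.01 0 0" --pt "0 0 0 0.045 -0.01 0 0" --pt "0 0 0 0.045 -0.01 0 0" --pt "0 0 0 0.045 -0.01 0 0"

```text
time: 15.85
ee_pos: [0.6163, 0.1321, 0.3312]
orientation: [3.139, -0.041, 1.283]
wrist_force: [0.7, -0.1, 0.3]
width: 0.002
```

>>> jog_arm --pt "0 0 0 0.045 -0.02 0 0" --pt "0 0 0 0.045 -0.02 0 0" --pt "0 0 0 0.045 -0.02 0 0" --pt "0 0 0 0.045 -0.02 0 0" --pt "0 0 0 0 0 0 0"

```text
time: 16.35
ee_pos: [0.5914, 0.3406, 0.338]
orientation: [3.134, -0.044, 1.291]
wrist_force: [0.6, 0.3, -0.2]
width: 0.012
```

```bash
python3 - <<'E'
from rig import r
import cv2
cv2.imwrite("pics/t13.png",cv2.resize(r.camera("top")[85:255,165:375,::-1],None,fx=3.5,fy=3.5,interpolation=cv2.INTER_CUBIC))
cv2.imwrite("pics/s13.png",cv2.resize(r.camera("scene")[120:300,130:360,::-1],None,fx=3,fy=3,interpolation=cv2.INTER_CUBIC))
E
```

```text
(no output)
```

View pics/t13.png

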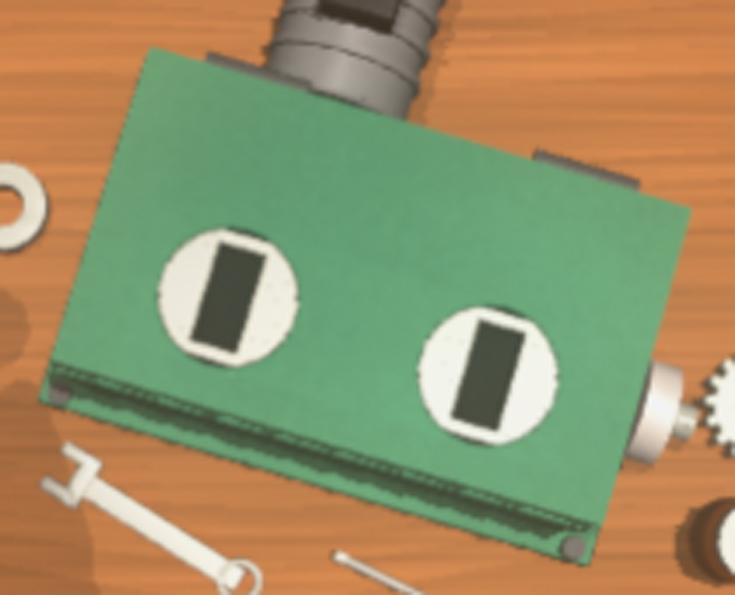

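View pics/s13.png

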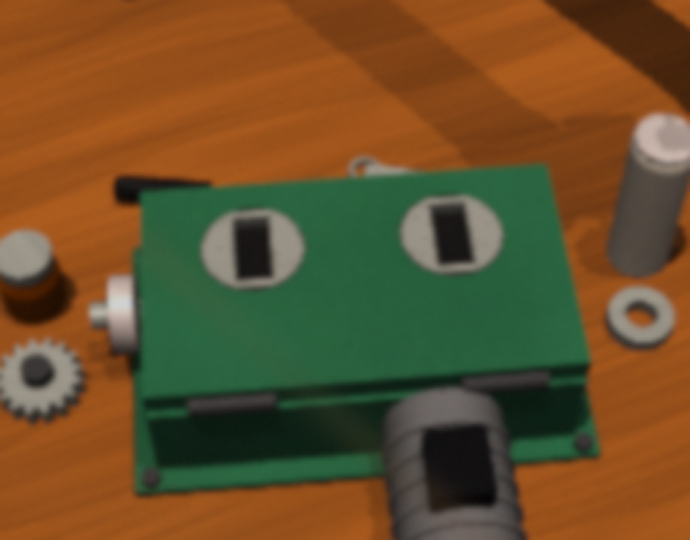

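```bash
python3 - <<'E'
from rig import r
from h import *
import cv2
from scipy.optimize import fsolve
p=r.camera_params("top");im=cv2.cvtColor(r.camera("top"),cv2.COLOR_RGB2GRAY)
def back(u): return fsolve(lambda q:proj(p,[q[0],q[1],.122])[0]-u,[.6,0])
def seg(cx,cy):
    s=np.s_[cy-22:cy+22,cx-22:cx+22]
    b=cv2.resize(im[s],None,fx=6,fy=6,interpolation=cv2.INTER_CUBIC)
    yy,xx=np.mgrid[:b.shape[0],:b.shape[1]]
    m=((b<125)&(np.hypot(xx-132,yy-132)<108)).astype(np.uint8)
    n,l,st,ce=cv2.connectedComponentsWithStats(m);k=l[132,132];m=(l==k).astype(np.uint8)
    c=max(cv2.findContours(m,0,1)[0],key=len)
    bx=cv2.boxPoints(cv2.minAreaRect(c)); bx=(bx+.5)/6-.5+[cx-22,cy-22]
    W=np.array([back(u) for u in bx]);e=W[[1,2,3,0]]-W;L=np.hypot(*e.T);i=L.argmax();v=e[i]
    print('len',L.round(4),'slot yaw',((np.arctan2(v[1],v[0])+np.pi/2)%np.pi-np.pi/2).round(3),'centre',W.mean(0).round(4))
seg(230,170);seg(304,192)
C=np.array([(150,48),(691,210),(595,525),(52,362)])/3.5+[165,85]-.36
W=np.array([back(u) for u in C])
for a,b in ((0,3),(1,2)):
    v=W[a]-W[b];print('side yaw',np.arctan2(v[1],v[0]).round(3))
v=W[0]-W[1];print('back',(np.arctan2(-v[0],v[1])).round(3))
E
```

```text
len [0.0638 0.03   0.0638 0.0298] slot yaw -0.292 centre [0.6236 0.0357]
len [0.0635 0.0296 0.0635 0.0295] slot yaw -0.299 centre [ 0.5741 -0.1268]
side yaw -0.292
side yaw -0.316
back -0.297
```

```bash
python3 -c "
from rig import r
print(r.close_job())"
```

```text
the job is handed in; nothing more can be done
None
```

The cover is shut and both fasteners are turned clockwise to their stops. The job was handed in at about 16.5 s of the 64 s allowed.

- **Cover:** I pushed it down until it stopped, with the fingertips at z = 0.122 m, the shut height, and 40 N upward at the wrist. That was the highest wrist force I read, though I only read it at the end of each move.
- **Left fastener:** My first try failed. I set the closed fingertips at the middle of the slot and rotated them, and they spun without moving it. I then put them near one end of the slot and swept them round the axis until they stopped at about 22 N with no further movement.
- **Right fastener:** I used the same sweep, and it stopped at about 26 N at the same angle past its centre as the left one.
- **Last checks:**
  - In the final top picture the slot directions measured -0.292 and -0.299 rad, against the case yaw of about -0.295 rad, so both are locked within measurement error.
  - The cover's right edge read -0.316 rad from hand-picked corners, slightly off the other measurements.
  - The case view and the top crop show the cover flush and the loose parts visible in them where they started.
  - The arm was clear and touching nothing when I handed in.

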